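# Seat the green tier of a signal tower and hold it half-turned for the lamp test

### The job

Push the foot of the signal tower square against both stops of the assembly fixture, then drop the green light module into the bayonet collar on top of the tower, press it down flush against the sprung contact and turn it clockwise half-way to the lock, to the yellow mark. Do not let it reach the latch and click: the lamp test comes first, so finish while still gripping the module and holding it there, pressed flush and half-turned. Leave the other modules and everything else on the bench where they are.

Things in the scene. Friction and masses are not known exactly. Their poses are not given: they have to be found in the camera images.
- fixture: Assembly fixture fixed to the bench: bare aluminium plate 230 x 230 x 6 mm with two dark steel stop bars, 14 mm thick and 20 mm high above the plate, along its +x and +y edges (far and left edges at yaw 0; it is turned by up to 0.25). Origin: centre of the plate's underside, z up. The stops' inner faces lie at x = +95 mm and y = +95 mm in its frame.
- register (a point): Point on top of the plate (6 mm above the fixture's origin, at x = y = +47 mm in its frame), axes as the fixture's: the tower's origin comes here, its sides parallel to the stops, when its foot touches both stops.
- tower: Lower part of a signal tower, 0.7 to 1.0 kg, loose on the fixture plate, turned up to 0.3 from it. Origin: centre of the foot's underside, z up. Square grey foot 96 x 96 x 18 mm, sides along its x and y axes; black housing of 70 mm diameter up to 34 mm; red lens of 64 mm diameter from 34 to 76 mm; black bayonet collar of 65 mm diameter from 76 to 92 mm.
- red_lens (a point): Point on the tower's axis on the upper half of the red lens, 58 mm above the tower's origin; the round lens can be gripped here, 64 mm wide, in any direction but that of the latch, 36 deg counter-clockwise of the tower's +x axis on one side only (see joint latch).
- collar (a point): Centre of the collar's mouth, 92 mm above the tower's origin, axes as the tower's: a 40 mm opening in a 4 mm thick grey lip, with two notches 13 mm wide out to 27 mm radius along +x and -x for the lugs. Below the lip the lugs can turn clockwise (seen from above) only. Rim marks on both sides: white at the notches (drop-in, 0 deg), yellow at 30 deg clockwise (half-way), red at 62 deg clockwise (locked).
- seat (a point): Point on the tower's axis 80 mm above its origin, axes as the tower's: the green module's origin lies here when it is pressed fully down, its flange flush on the rim. If let go, the sprung contact lifts it (3 mm with its lugs under the lip, 6 mm while they are still in the notches).
- halfway_mark (a point): One of the two yellow half-way marks on the collar's rim, 30 deg clockwise of the tower's +x axis, 30 mm from the axis, 92 mm above the tower's origin; the other is opposite. The white line on the module's cap points at both when half-turned.
- green_module: Green light module, 0.07 to 0.12 kg, loose, upright in the tray at one of three places, yaw up to 1.4 either way. Origin: centre of its underside, z up. Black spigot of 36 mm diameter and 12 mm height, with two lugs 9 mm wide, 5 mm high, at its lower end, out to 24.5 mm radius along +x and -x; flange of 57 mm diameter to 17 mm; green lens to 55 mm; black cap to 60 mm with a white line along x.
- green_lens (a point): Point on the green module's axis 40 mm above its underside: where to grip the round green lens (52 mm diameter, from 17 to 55 mm height), in any direction. The module goes into the collar either way round (half a turn makes no difference); clockwise is towards negative yaw. Two nibs on the flange, along its +y and -y, out to 33 mm radius, meet the latch near the end of the turn.
- contact (a joint): Sprung contact in the middle of the collar: 0 m when free, 0.006 when the module is pressed flush; it pushes up with 2 N when touched first and 5 N when flush.
- latch (a joint): Sprung grey latch, m outwards, 0 at rest: a nose 6 mm high standing on the collar's rim at 30 to 42 mm radius, 36 deg counter-clockwise of the tower's +x axis. A nib of the module begins to push it at 45 deg of clockwise turn from drop-in, and it clicks shut behind the nib at 62 deg; it must stay at rest with the module in.
- tray: Shallow blue tray 115 x 345 mm, fixed, long side along its y axis, floor 4 mm thick, walls 4 mm thick and 20 mm high, origin: centre of its underside. Three modules stand in it about 110 mm apart.
- amber_module: Amber light module, same size and axes as the green one, standing in the tray; leave it.
- blue_module: Blue light module, same size and axes as the green one, standing in the tray; leave it.
- screwdriver: Red-handled screwdriver lying at the left side of the bench; leave it.
- spanner: Steel spanner lying at the right side of the bench; leave it.
- pick_display: Grey pick-to-light display unit 34 x 110 x 26 mm lying at the right side; leave it.
- cleaner_can: Spray can of contact cleaner, 52 mm diameter, 150 mm tall, standing at the left side; leave it.
- tape_roll: Yellow roll of tape, 90 mm diameter, 24 mm high, lying at the right side; leave it.

How it is judged:
By the outcome, as a careful person would: the job done as asked, in the order asked, and still so for the second after the job is handed in, while the arm keeps its last pose, push and grip.
It also fails if it takes over 64 s, if anything falls off the work surface, if the arm or the gripper's body presses on something with over 40 N, if the wrist force passes 120 N, or if a joint passes its speed limit or range.

### The arm

A 6-joint arm with a two-finger parallel gripper is mounted at the origin on the work surface. World frame = base frame: x ahead of the robot, y to its left, z up, the work surface at z = 0. Lengths are in m, angles in rad, forces in N, time in s.
With the tool pointing down it reaches from about 0.275 to 0.975 m from the base axis. Payload 8.4 kg.
Tool frame: the origin (TCP) lies between the finger pads; the fingertips stand 11 mm ahead of it and the grasp point (between the pads) lies 8 mm behind it; z points along the fingers, y is the line along which they close (so a half turn about z gives the same grasp; the last joint's range is limited). The gripper opens to 92 mm and grips with 3 to 60 N. Pads are 20 mm wide; open, the fingers measure 128 mm over their backs; the gripper's body (75 mm by 189 mm) begins 69 mm behind the grasp point.
Start: joints at [1.252, 0.353, 1.633, -0, 1.155, -0.002], TCP at [0.195, 0.594, 0.226] pointing down, gripper open.
Joint ranges: [-2.63, 2.63], [-0.92, 2.1], [0.06, 2.66], [-1.3, 4.44], [0, 2.69], [-3.02, 3.02]. Speed limits (rad/s): [2.22, 2.22, 2.79, 3.14, 3.14, 3.14].

### API

Orientations are given as a rotation vector (axis times angle).
In Python, from workcell import r, eyes, finish_job gives the robot as it stands.
- The arm moves only by the shell command python3 -m crank 'ROWS'. ROWS is JSON, a list of rows, each an object with "fingers": the finger opening in cm, from 0 to 9.19; "slide": the shift along the tool's x, y, z in cm, a list of three; "turn": the turn about the tool's z in rad. In form: [{"fingers": fingers, "slide": [x, y, z], "turn": turn}, ...]. A call has 1 to 12 rows; each row is the pose to reach, as a shift and turn from the pose commanded when the call began, along the tool's axes at that moment; what a row does not reach only later rows make up. A row lasts 1/10 s, in which the tool goes at most 50 mm and 8.59 degrees, less where a joint would pass 70% of its speed; a pose out of reach is approached as far as the arm can. A call with a gripper value outside its range is refused whole. The fingers move at their own pace and stop on an object; the grip force is fixed at half the most. Time passes only in rows, so rows that repeat a pose let the fingers close. It gives the time, the measured TCP pose, the force, the opening and the grip force at its end, in the units of the state.
- r.state(): the state, without advancing time (a new reading comes with each control period).
- eyes.get_image(name): name is "scene" or "top"; returns the picture (420x560x3 uint8, red, green, blue); there is no depth.
- eyes.camera_model(name): a dict with "K" (3x3 intrinsics, pixels), "world_from_camera" (4x4, takes a point from camera to world coordinates). Camera axes: x right, y down, z forward; pixel columns grow to the right and rows downward; lengths in m; the calibration is good to about 2 mm. A picture is of the moment at which its call begins. camera_model takes no time and is no camera call.
- finish_job(): hands the job in; it is judged then, once.
The state is a dict: "clock": time; "qpos": joint angles; "joint_vel": joint speeds; "joint_torque": joint torques, N m; "tool_pos": TCP position; "tcp_rot": TCP orientation; "force": force on the tool from outside, world axes, zero at the start; "ft_torque": the same for the moment, N m; "finger_gap": finger opening in m; "finger_force": force on a finger pad.
Only numpy, scipy, OpenCV 4.12 (cv2) and the standard library are available. Lean on these libraries where they do the work, as an engineer would, in place of code of your own. Each camera call takes 0.05 s, during which the arm holds its last target. There are 200 camera calls.

## Working session

There is one attempt and no reset: what is moved stays moved. The work goes in short steps, Python scripts to look and compute and a shell command to move; the robot and the scene stay as the last step left them, time stands still between calls to the robot, and variables do not carry over. Pictures are saved under pics/ and viewed, at most 10 in all, crops included, and the job is handed in when it is done.

```bash
ls; mkdir -p pics
python3 - <<'E'
from workcell import r, eyes
import cv2
print(r.state())
for n in("scene","top"):
    im=eyes.get_image(n); cv2.imwrite(f"pics/{n}0.png",im[:,:,::-1]); m=eyes.camera_model(n); print(n,m)
E
```

```text
pics
{'clock': 0.0, 'qpos': array([ 1.25156613e+00,  3.53663016e-01,  1.63415227e+00, -4.70468618e-06,
        1.15517189e+00, -2.40974869e-03]), 'joint_vel': array([-0.00098496, -0.0003453 ,  0.0003148 , -0.00111673,  0.00172809,
       -0.00011656]), 'joint_torque': array([ 1.37347756e-04, -5.93819976e+01, -3.34224451e+01,  6.96457014e-02,
        2.32136127e-02, -1.26863624e-04]), 'tool_pos': array([0.19457138, 0.59343019, 0.22484663]), 'tcp_rot': array([-4.95544023e-01, -3.10204119e+00,  2.16317728e-03]), 'force': array([0.81234817, 0.19826662, 0.09523665]), 'ft_torque': array([ 0.02549262, -0.01403734, -0.00634242]), 'finger_force': 0.0, 'finger_gap': 0.0919021541172914}
scene {'K': array([[464.04249167,   0.        , 279.04367882],
       [  0.        , 464.04249167, 209.51998962],
       [  0.        ,   0.        ,   1.        ]]), 'world_from_camera': array([[-0.84189529,  0.37380122, -0.3892107 ,  1.09935685],
       [ 0.53925789,  0.6099238 , -0.58068398,  0.87872621],
       [ 0.02032849, -0.69876005, -0.71506723,  1.19200797],
       [ 0.        ,  0.        ,  0.        ,  1.        ]])}
top {'K': array([[394.11162417,   0.        , 276.88755075],
       [  0.        , 394.11162417, 213.55524467],
       [  0.        ,   0.        ,   1.        ]]), 'world_from_camera': array([[ 0.03043953, -0.99626675,  0.08078359,  0.40129346],
       [-0.99952516, -0.02995268,  0.00723195, -0.04794251],
       [-0.00478526, -0.08096537, -0.99670543,  1.20641217],
       [ 0.        ,  0.        ,  0.        ,  1.        ]])}
```

View pics/scene0.png

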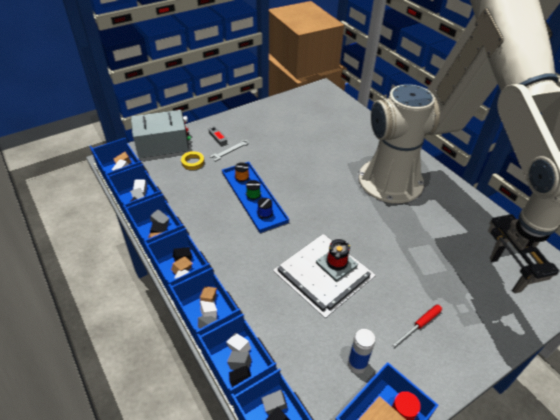

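View pics/top0.png

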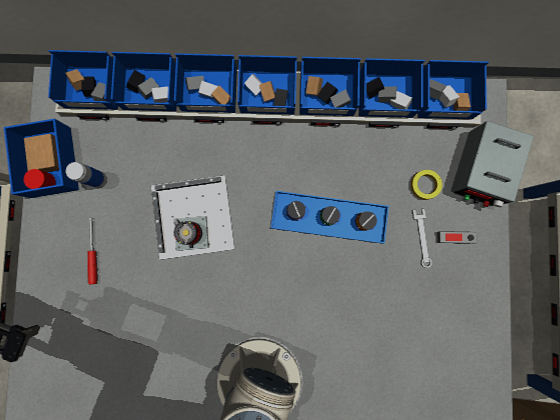

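The scene view shows the fixture at about (325,272), tower at (338,258) and tray at (255,197), with green in the middle at (253,190). The top view shows the fixture at (192,218), tower at (187,233) and modules at (295,211), (330,216) and (366,222). I'll enlarge these.

Run:
```python
import cv2,numpy as np
t=cv2.imread('pics/top0.png'); s=cv2.imread('pics/scene0.png')
f=lambda im,x,y,w,h,k: cv2.resize(im[y:y+h,x:x+w],None,fx=k,fy=k,interpolation=cv2.INTER_CUBIC)
A=f(t,145,170,100,100,4); B=f(s,270,225,110,100,4)[:, :400]
C=f(t,265,185,133,65,3); D=f(s,215,155,80,80,5)[:200,:400]
C=cv2.resize(C,(400,200))
cv2.imwrite('pics/c0.png',np.vstack([np.hstack([A,B]),np.hstack([C,f(s,215,155,100,50,4)])]))
```

```text
(no output)
```

View pics/c0.png

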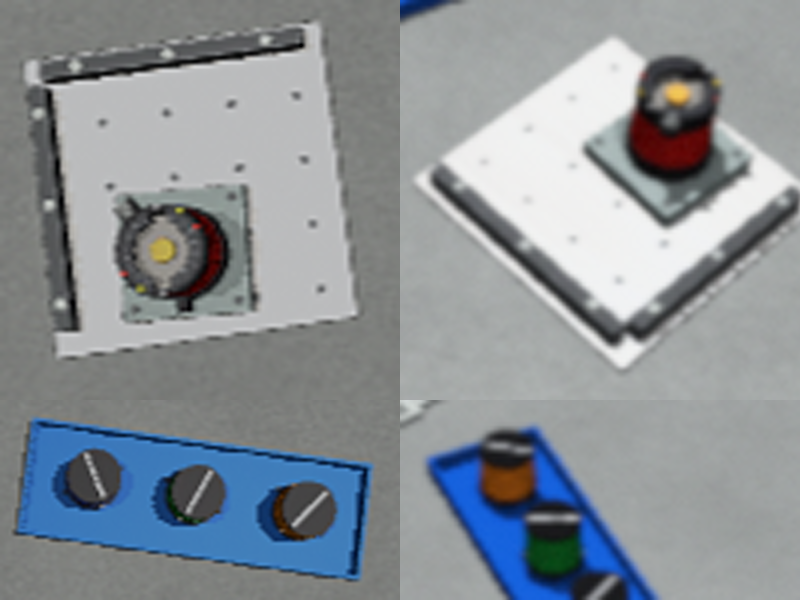

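The top crop shows the plate corners at about (27,62), (322,22), (357,315) and (60,357). The foot corners are near (118,197), (246,185), (254,309) and (123,322), with the latch up-left at (125,208). Green is the middle module, cap at about (198,493).

```bash
cat > h.py <<'E'
import numpy as np, cv2
from scipy.spatial.transform import Rotation as R
from scipy.optimize import least_squares
from workcell import r, eyes
def plane(n,px,z):
    m=eyes.camera_model(n);T=m["world_from_camera"];px=np.atleast_2d(px).astype(float)
    d=np.c_[px,np.ones(len(px))]@np.linalg.inv(m["K"]).T@T[:3,:3].T;o=T[:3,3]
    return (o+d*((z-o[2])/d[:,2])[:,None])[:,:2]
def proj(n,P):
    m=eyes.camera_model(n);T=np.linalg.inv(m["world_from_camera"]);c=np.asarray(P)@T[:3,:3].T+T[:3,3]
    c=c@m["K"].T;return c[:,:2]/c[:,2:]
def fit(W,L): # rigid 2D: W = c + R(yaw) L
    f=lambda p:(W-p[:2]-L@np.array([[np.cos(p[2]),np.sin(p[2])],[-np.sin(p[2]),np.cos(p[2])]])).ravel()
    s=least_squares(f,[*W.mean(0),0]);return s.x,np.abs(s.fun).max()
def go(x,y,z,yaw=None): # yaw: direction of tool y (mod pi)
    s=r.state();M=R.from_rotvec(s["tcp_rot"]).as_matrix();d=M.T@(np.array([x,y,z])-s["tool_pos"])*100
    yy=np.arctan2(M[1,1],M[0,1]);t=0 if yaw is None else -((yaw-yy+np.pi/2)%np.pi-np.pi/2)
    print("slide",d.round(2),"turn",round(t,3),"q6",s["qpos"][5].round(2),"tcp",s["tool_pos"].round(4),"yaw_y",round(yy,3),"F",s["force"].round(1),"gap",s["finger_gap"].round(4),"clk",round(s["clock"],2))
E
python3 - <<'E'
from h import *
o=np.array([145,170])
pc=o+np.array([[27,62],[322,22],[357,315],[60,357]])/4-.375
L=np.array([[1,1],[1,-1],[-1,-1],[-1,1]])
F,e=fit(plane("top",pc,.006),L*.115);print("fix",F.round(4),e)
fc=o+np.array([[118,197],[246,185],[254,309],[123,322]])/4-.375
T,e=fit(plane("top",fc,.024),L*.048);print("tower",T.round(4),e)
c,s=np.cos(F[2]),np.sin(F[2]);print("reg",F[:2]+.047*np.array([c-s,s+c]))
print("tower collar axis",plane("top",o+np.array([[162,250]])/4-.375,.092))
im=cv2.cvtColor(cv2.imread('pics/top0.png'),cv2.COLOR_BGR2HSV).astype(int)
t=cv2.imread('pics/top0.png').astype(int)
yy,xx=np.mgrid[:420,:560]
roi=(abs(xx-331)<11)&(abs(yy-215)<11)
cap=roi&(im[...,1]<70)
_,lab,st,ce=cv2.connectedComponentsWithStats(cap.astype(np.uint8));i=1+st[1:,4].argmax();print("cap px",ce[i],st[i])
C=plane("top",ce[i][None],.064);print("green",C)
ln=(lab==i)&(t.min(2)>120)
p=plane("top",np.c_[xx[ln],yy[ln]],.064);w,v=np.linalg.eigh(np.cov(p.T));print("line",p.mean(0),len(p),np.arctan2(v[1,1],v[0,1]),w)
E
```

```text
fix [0.4815 0.2184 0.1654] 0.002031840610930924
tower [0.4312 0.2167 0.1137] 0.0020231254836107007
reg [0.52014638 0.27248404]
tower collar axis [[0.43112631 0.21805176]]
cap px [330.34538153 214.6746988 ] [321 206  19  18 249]
green [[ 0.49529269 -0.19501785]]
line [ 0.4970853  -0.19665714] 25 2.636294921163989 [1.73542252e-06 1.85030832e-04]
```

```bash
cat >> h.py <<'E'
def edgefit(n,p,half,z,img,sides=(0,1,2,3),w=.008):
    # sub-pixel refine of a square's pose: strongest gradient across each side
    g=cv2.cvtColor(img,cv2.COLOR_RGB2GRAY).astype(np.float32);out=[]
    t=np.linspace(-w,w,41)
    for _ in range(4):
        c,s=np.cos(p[2]),np.sin(p[2]);Q=[]
        for k in sides:
            a=k*np.pi/2;nl=np.array([np.cos(a),np.sin(a)]);tl=np.array([-nl[1],nl[0]])
            for u in np.linspace(-.8,.8,33)*half:
                l=(half+t)[:,None]*nl+u*tl;wd=p[:2]+l@np.array([[c,s],[-s,c]])
                q=proj(n,np.c_[wd,np.full(len(t),z)]).astype(np.float32)
                v=cv2.remap(g,q[:,:1],q[:,1:],1).ravel();d=np.abs(np.gradient(cv2.GaussianBlur(v[None],(1,9),0).ravel()))
                d=np.where(d>.5*d.max(),d,0)
                Q.append((k,u,(d*t).sum()/d.sum(),d.max()))
        Q=np.array(Q)
        J=np.array([[np.cos(k*np.pi/2),np.sin(k*np.pi/2),u] for k,u,_,_ in Q])
        sol=least_squares(lambda x:J@x-Q[:,2],np.zeros(3),loss="soft_l1",f_scale=.0007)
        dx=sol.x;p=np.array([p[0]+c*dx[0]-s*dx[1],p[1]+s*dx[0]+c*dx[1],p[2]+dx[2]])
    return p,[round(1e3*np.median(np.abs((Q[:,2])[Q[:,0]==k])),2) for k in sides]
E
python3 - <<'E'
from h import *
t=cv2.imread('pics/top0.png')[:,:,::-1].copy()
s=cv2.imread('pics/scene0.png')[:,:,::-1].copy()
for n,im in(("top",t),("scene",s)):
    print(n,"fix",edgefit(n,np.array([.4815,.2184,.16]),.115,.006,im,w=.005), "r/b only",edgefit(n,np.array([.4815,.2184,.16]),.115,.006,im,sides=(2,3),w=.006))
    print(n,"foot",edgefit(n,np.array([.4312,.2167,.114]),.048,.024,im))
go(.431,.217,.16,1.684)
E
```

```text
top fix (array([0.48048997, 0.22074817, 0.06418656]), [np.float64(2.38), np.float64(2.16), np.float64(2.76), np.float64(2.84)]) r/b only (array([0.48174101, 0.22137112, 0.04848395]), [np.float64(2.8), np.float64(2.96)])
top foot (array([ 0.43151621,  0.21647272, -0.04906042]), [np.float64(2.2), np.float64(2.79), np.float64(2.02), np.float64(1.81)])
scene fix (array([0.47552721, 0.21817691, 0.19859455]), [np.float64(1.17), np.float64(2.72), np.float64(3.68), np.float64(2.53)]) r/b only (array([0.48080876, 0.22194654, 0.06586388]), [np.float64(2.64), np.float64(2.32)])
scene foot (array([ 0.43869558,  0.22749024, -0.02903499]), [np.float64(1.56), np.float64(3.72), np.float64(3.83), np.float64(1.02)])Traceback (most recent call last):
  File "<stdin>", line 7, in <module>
  File "h.py", line 18, in go
    print("slide",d.round(2),"turn",round(t,3),"q6",s["qpos"][5].round(2),"tcp",s["tool_pos"].round(4),"yaw_y",round(yy,3),"F",s["force"].round(1),"gap",s["finger_gap"].round(4),"clk",round(s["clock"],2))
                                                                                                                                                         ^^^^^^^^^^^^^^^^^^^^^
AttributeError: 'float' object has no attribute 'round'
```

```bash
sed -i 's/np.sin(k\*np.pi\/2),u\]/np.sin(k*np.pi\/2),-u]/; s/(1,9),0/(9,1),0/; s/s\["finger_gap"\].round(4)/round(float(s["finger_gap"]),4)/' h.py
python3 - <<'E'
from h import *
t=cv2.imread('pics/top0.png')[:,:,::-1].copy()
s=cv2.imread('pics/scene0.png')[:,:,::-1].copy()
for n,im in(("top",t),("scene",s)):
    print(n,"fix",edgefit(n,np.array([.4815,.2184,.16]),.115,.006,im,w=.005), "r/b only",edgefit(n,np.array([.4815,.2184,.16]),.115,.006,im,sides=(2,3),w=.006))
    print(n,"foot",edgefit(n,np.array([.4312,.2167,.114]),.048,.024,im,w=.006))
go(.431,.217,.16,1.684)
E
```

```text
Traceback (most recent call last):
  File "h.py", line 29, in edgefit
    q=proj(n,np.c_[wd,np.full(len(t),z)]).astype(np.float32)
      ~~~~^^^^^^^^^^^^^^^^^^^^^^^^^^^^^^^
  File "h.py", line 10, in proj
    m=eyes.camera_model(n);T=np.linalg.inv(m["world_from_camera"]);c=np.asarray(P)@T[:3,:3].T+T[:3,3]
ValueError: time passes only in moves, steps and waits
```

```bash
sed -i 's/m=eyes.camera_model(n)/m=CM[n]/' h.py; sed -i '/^from workcell/a CM={n:eyes.camera_model(n) for n in ("top","scene")}' h.py
python3 - <<'E'
from h import *
t=cv2.imread('pics/top0.png')[:,:,::-1].copy()
s=cv2.imread('pics/scene0.png')[:,:,::-1].copy()
for n,im in(("top",t),("scene",s)):
    print(n,"fix",edgefit(n,np.array([.4815,.2184,.16]),.115,.006,im,w=.005), "r/b only",edgefit(n,np.array([.4815,.2184,.16]),.115,.006,im,sides=(2,3),w=.006))
    print(n,"foot",edgefit(n,np.array([.4312,.2167,.114]),.048,.024,im,w=.006))
go(.431,.217,.16,1.684)
E
```

```text
top fix (array([0.48058602, 0.22064145, 0.16830476]), [np.float64(2.35), np.float64(1.01), np.float64(1.58), np.float64(0.76)]) r/b only (array([0.48195557, 0.22147134, 0.16944637]), [np.float64(0.59), np.float64(0.42)])
top foot (array([0.43136888, 0.21671473, 0.1201335 ]), [np.float64(1.33), np.float64(1.67), np.float64(1.06), np.float64(0.7)])
scene fix (array([0.47833279, 0.21849323, 0.13504746]), [np.float64(2.02), np.float64(2.26), np.float64(1.24), np.float64(2.49)]) r/b only (array([0.48178865, 0.22232555, 0.1741171 ]), [np.float64(0.52), np.float64(0.22)])
scene foot (array([0.43328339, 0.2237685 , 0.12435819]), [np.float64(0.35), np.float64(3.16), np.float64(1.9), np.float64(0.79)])
slide [-34.19 -28.4    6.53] turn -0.43 q6 -0.0 tcp [0.1946 0.5935 0.225 ] yaw_y 1.254 F [-0.7  0.5 -1.2] gap 0.0917 clk 0.1
```

```bash
python3 -m crank '[{"fingers":9.19,"slide":[-34.2,-28.4,6.5],"turn":-0.437},{"fingers":9.19,"slide":[-34.2,-28.4,6.5],"turn":-0.437},{"fingers":9.19,"slide":[-34.2,-28.4,6.5],"turn":-0.437},{"fingers":9.19,"slide":[-34.2,-28.4,6.5],"turn":-0.437},{"fingers":9.19,"slide":[-34.2,-28.4,6.5],"turn":-0.437},{"fingers":9.19,"slide":[-34.2,-28.4,6.5],"turn":-0.437},{"fingers":9.19,"slide":[-34.2,-28.4,6.5],"turn":-0.437},{"fingers":9.19,"slide":[-34.2,-28.4,6.5],"turn":-0.437},{"fingers":9.19,"slide":[-34.2,-28.4,6.5],"turn":-0.437},{"fingers":9.19,"slide":[-34.2,-28.4,6.5],"turn":-0.437},{"fingers":9.19,"slide":[-34.2,-28.4,6.5],"turn":-0.437},{"fingers":9.19,"slide":[-34.2,-28.4,6.5],"turn":-0.437}]'; python3 -c "
from h import *
go(.431,.217,.056,1.691)"
```

```text
clock: 1.3
tool_pos: [0.4309, 0.2181, 0.1606]
tcp_rot: [0.189, -3.136, -0.0]
force: [0.5, 0.4, -0.0]
finger_gap: 0.0921
finger_force: 0.0
slide [-0.   -0.11 10.46] turn 0.0 q6 -1.23 tcp [0.4309 0.2181 0.1606] yaw_y 1.691 F [ 0.5  0.4 -0. ] gap 0.0921 clk 1.3
```

```bash
python3 -m crank '[{"fingers":9.19,"slide":[0,-0.1,5],"turn":0},{"fingers":9.19,"slide":[0,-0.1,9],"turn":0},{"fingers":9.19,"slide":[0,-0.1,10.4],"turn":0},{"fingers":9.19,"slide":[0,-0.1,10.4],"turn":0},{"fingers":5,"slide":[0,-0.1,10.4],"turn":0},{"fingers":5,"slide":[0,-0.1,10.4],"turn":0},{"fingers":5,"slide":[0,-0.1,10.4],"turn":0},{"fingers":5,"slide":[0,-0.1,10.4],"turn":0},{"fingers":5,"slide":[0,-0.1,10.4],"turn":0},{"fingers":5,"slide":[0,-0.1,10.4],"turn":0}]'
python3 - <<'E'
from h import *
s=.1702;c=.9854
go(.5202-.004*(c-s),.2762-.004*(c+s),.056,1.7415)
im=eyes.get_image("top");cv2.imwrite("pics/t1.png",im[:,:,::-1])
E
```

```text
clock: 2.3
tool_pos: [0.4322, 0.2174, 0.0577]
tcp_rot: [-0.188, 3.134, 0.002]
force: [-2.3, 5.7, 7.8]
finger_gap: 0.0638
finger_force: 30.0
slide [-9.06  4.36  0.2 ] turn -0.051 q6 -1.23 tcp [0.4322 0.2174 0.0577] yaw_y 1.691 F [-2.3  5.7  7.8] gap 0.0638 clk 2.3
```

```bash
python3 -m crank '[{"fingers":5,"slide":[-1,0.5,0],"turn":0},{"fingers":5,"slide":[-2.5,1.2,0],"turn":-0.01},{"fingers":5,"slide":[-4,2,0],"turn":-0.02},{"fingers":5,"slide":[-5.5,2.7,0],"turn":-0.03},{"fingers":5,"slide":[-7,3.4,0],"turn":-0.04},{"fingers":5,"slide":[-8.2,4,0],"turn":-0.051},{"fingers":5,"slide":[-9,4.3,0],"turn":-0.051},{"fingers":5,"slide":[-9,4.3,0],"turn":-0.051},{"fingers":5,"slide":[-9,4.3,0],"turn":-0.051}]'
python3 - <<'E'
from h import *
go(.5202,.2762,.056,1.7415)
im=eyes.get_image("top");cv2.imwrite("pics/t2.png",im[:,:,::-1])
E
```

```text
clock: 3.25
tool_pos: [0.5153, 0.2697, 0.0565]
tcp_rot: [0.269, -3.13, 0.0]
force: [-0.2, 0.1, -2.3]
finger_gap: 0.0635
finger_force: 30.0
slide [-0.59  0.56  0.05] turn 0.0 q6 -1.26 tcp [0.5153 0.2697 0.0565] yaw_y 1.742 F [-0.2  0.1 -2.3] gap 0.0635 clk 3.25
```

```bash
python3 -m crank '[{"fingers":5,"slide":[-0.2,0,0],"turn":0},{"fingers":5,"slide":[-0.4,0,0],"turn":0},{"fingers":5,"slide":[-0.6,0,0],"turn":0},{"fingers":5,"slide":[-0.75,0,0],"turn":0},{"fingers":5,"slide":[-0.75,0,0],"turn":0}]'
python3 - <<'E'
from h import *
go(.5202,.2762,.056,1.7415);print(r.state()["ft_torque"])
E
```

```text
clock: 3.8
tool_pos: [0.5208, 0.2706, 0.0564]
tcp_rot: [0.267, -3.126, 0.001]
force: [-8.0, -1.2, 3.9]
finger_gap: 0.0639
finger_force: 30.0
slide [-0.03  0.56  0.04] turn -0.0 q6 -1.27 tcp [0.5208 0.2706 0.0564] yaw_y 1.741 F [-8.  -1.2  3.9] gap 0.0639 clk 3.8
[-0.56827278  1.27884779 -0.28838029]
```

```bash
python3 -m crank '[{"fingers":5,"slide":[-0.15,0,0],"turn":0},{"fingers":5,"slide":[-0.3,0,0],"turn":0},{"fingers":5,"slide":[-0.3,0,0],"turn":0},{"fingers":5,"slide":[-0.3,0,0],"turn":0}]'
python3 - <<'E'
from h import *
go(.5202,.2762,.056,1.7415);print(r.state()["ft_torque"])
E
python3 -m crank '[{"fingers":5,"slide":[0,0.2,0],"turn":0},{"fingers":5,"slide":[0,0.4,0],"turn":0},{"fingers":5,"slide":[0,0.6,0],"turn":0},{"fingers":5,"slide":[0,0.75,0],"turn":0},{"fingers":5,"slide":[0,0.75,0],"turn":0},{"fingers":5,"slide":[0,0.75,0],"turn":0}]'
python3 - <<'E'
from h import *
go(.5202,.2762,.056,1.7415);print(r.state()["ft_torque"])
E
```

```text
clock: 4.2
tool_pos: [0.5225, 0.2709, 0.0564]
tcp_rot: [0.267, -3.124, 0.002]
force: [-12.5, 0.3, 9.2]
finger_gap: 0.0638
finger_force: 30.0
slide [0.14 0.56 0.05] turn -0.0 q6 -1.27 tcp [0.5225 0.2709 0.0564] yaw_y 1.741 F [-12.5   0.3   9.2] gap 0.0638 clk 4.2
[-0.59149599  2.02222575 -0.34208363]
clock: 4.8
tool_pos: [0.522, 0.2743, 0.0566]
tcp_rot: [0.267, -3.124, 0.011]
force: [-6.6, -23.8, 14.5]
finger_gap: 0.0636
finger_force: 30.0
slide [0.14 0.22 0.06] turn -0.0 q6 -1.25 tcp [0.522  0.2743 0.0566] yaw_y 1.741 F [ -6.6 -23.8  14.5] gap 0.0636 clk 4.8
[-4.11407735  0.89654801 -0.90004596]
```

```bash
python3 -m crank '[{"fingers":5,"slide":[0.1,-0.15,0],"turn":0},{"fingers":5,"slide":[0.2,-0.3,0],"turn":0},{"fingers":5,"slide":[0.2,-0.3,0],"turn":0}]'
python3 - <<'E'
from h import *
go(.5202,.2762,.056,1.7415);print(r.state()["ft_torque"])
E
python3 -m crank '[{"fingers":9.19,"slide":[0,0,0],"turn":0},{"fingers":9.19,"slide":[0,0,0],"turn":0},{"fingers":9.19,"slide":[0,0,0],"turn":0},{"fingers":9.19,"slide":[0,0,0],"turn":0},{"fingers":9.19,"slide":[0,0,-3],"turn":0},{"fingers":9.19,"slide":[0,0,-7],"turn":0},{"fingers":9.19,"slide":[0,0,-10],"turn":0},{"fingers":9.19,"slide":[0,0,-10],"turn":0}]'
python3 - <<'E'
from h import *
go(.5205,.275,.13,.171)
for n in("top","scene"):
  im=eyes.get_image(n);cv2.imwrite(f"pics/{n}3.png",im[:,:,::-1])
  for k in((0,1,2,3),(2,3),(1,2),(0,3)):print(n,k,edgefit(n,np.array([.5202,.2762,.171]),.048,.024,im,sides=k,w=.005))
E
```

```text
clock: 5.1
tool_pos: [0.5219, 0.274, 0.0564]
tcp_rot: [0.267, -3.128, 0.003]
force: [-2.9, -7.7, 3.7]
finger_gap: 0.0639
finger_force: 30.0
slide [0.13 0.25 0.04] turn -0.001 q6 -1.26 tcp [0.5219 0.274  0.0564] yaw_y 1.741 F [-2.9 -7.7  3.7] gap 0.0639 clk 5.1
[-1.66377167  0.4703858  -0.64093526]
clock: 5.9
tool_pos: [0.5257, 0.2774, 0.1611]
tcp_rot: [-0.268, 3.123, 0.005]
force: [-0.3, 0.1, 0.6]
finger_gap: 0.0921
finger_force: 0.0
slide [ 0.57 -0.15  3.11] turn -1.57 q6 -1.26 tcp [0.5257 0.2774 0.1611] yaw_y 1.742 F [-0.3  0.1  0.6] gap 0.0921 clk 5.9
top (0, 1, 2, 3) (array([0.51803034, 0.27236654, 0.19038882]), [np.float64(1.8), np.float64(1.76), np.float64(0.6), np.float64(1.03)])
top (2, 3) (array([0.51817195, 0.27117845, 0.18687317]), [np.float64(0.63), np.float64(0.41)])
top (1, 2) (array([0.51727453, 0.27521542, 0.22024049]), [np.float64(1.02), np.float64(0.91)])
top (0, 3) (array([0.52139133, 0.27172551, 0.17526207]), [np.float64(1.78), np.float64(0.37)])
scene (0, 1, 2, 3) (array([0.51979709, 0.27656676, 0.17805934]), [np.float64(0.39), np.float64(0.57), np.float64(1.63), np.float64(1.04)])
scene (2, 3) (array([0.5191176 , 0.27855895, 0.10042717]), [np.float64(1.09), np.float64(0.88)])
scene (1, 2) (array([0.51953801, 0.27593833, 0.12783146]), [np.float64(0.98), np.float64(1.17)])
scene (0, 3) (array([0.51963218, 0.27744097, 0.19254584]), [np.float64(0.5), np.float64(0.84)])
```

Run:
```python
import cv2,numpy as np
t=cv2.imread('pics/top3.png'); s=cv2.imread('pics/scene3.png')
f=lambda im,x,y,w,h,k: cv2.resize(im[y:y+h,x:x+w],None,fx=k,fy=k,interpolation=cv2.INTER_CUBIC)
cv2.imwrite('pics/c3.png',np.hstack([f(t,145,170,80,110,5),f(s,285,225,80,110,5)]))
```

```text
(no output)
```

View pics/c3.png

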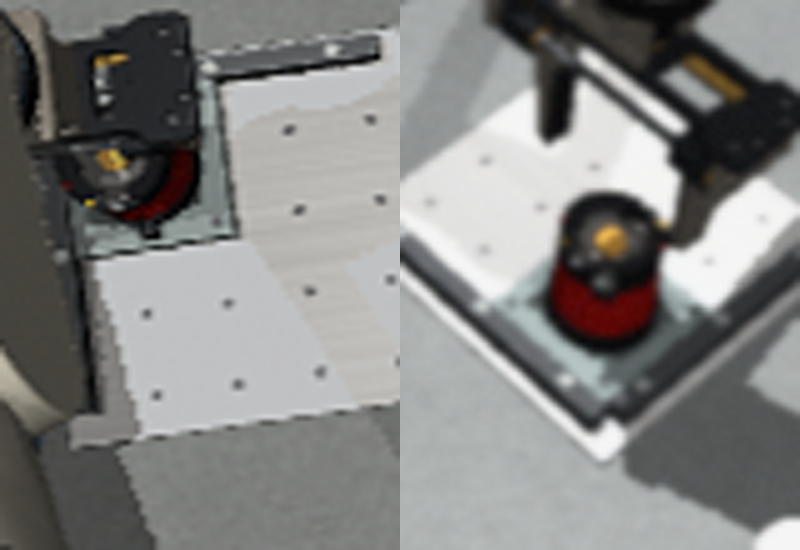

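The tower now sits in the corner against both stops. The left crop shows foot edges at about (235,240) along the bars, and the right crop shows the foot corner at (600,400). I'll regrip crosswise to measure and re-press x.

```bash
python3 -m crank '[{"fingers":9.19,"slide":[0.55,-0.15,0],"turn":1.571},{"fingers":9.19,"slide":[0.55,-0.15,0],"turn":1.571},{"fingers":9.19,"slide":[0.55,-0.15,0],"turn":1.571},{"fingers":9.19,"slide":[0.55,-0.15,0],"turn":1.571},{"fingers":9.19,"slide":[0.55,-0.15,0],"turn":1.571},{"fingers":9.19,"slide":[0.55,-0.15,0],"turn":1.571},{"fingers":9.19,"slide":[0.55,-0.15,0],"turn":1.571},{"fingers":9.19,"slide":[0.55,-0.15,0],"turn":1.571},{"fingers":9.19,"slide":[0.55,-0.15,0],"turn":1.571},{"fingers":9.19,"slide":[0.55,-0.15,0],"turn":1.571},{"fingers":9.19,"slide":[0.55,-0.15,0],"turn":1.571},{"fingers":9.19,"slide":[0.55,-0.15,0],"turn":1.571}]'
python3 - <<'E'
from h import *
go(.5205,.275,.056,.171)
E
```

```text
clock: 7.2
tool_pos: [0.5171, 0.2731, 0.1549]
tcp_rot: [-2.024, -2.401, 0.004]
force: [-0.5, 0.4, -0.5]
finger_gap: 0.0919
finger_force: 0.0
slide [0.14 0.39 9.89] turn -0.001 q6 0.31 tcp [0.5171 0.2731 0.1549] yaw_y 0.17 F [-0.5  0.4 -0.5] gap 0.0919 clk 7.2
```

```bash
python3 -m crank '[{"fingers":9.19,"slide":[0.1,0.35,4],"turn":0},{"fingers":9.19,"slide":[0.1,0.35,8],"turn":0},{"fingers":9.19,"slide":[0.1,0.35,9.8],"turn":0},{"fingers":9.19,"slide":[0.1,0.35,9.8],"turn":0},{"fingers":9.19,"slide":[0.1,0.35,9.8],"turn":0},{"fingers":5,"slide":[0.1,0.35,9.8],"turn":0},{"fingers":5,"slide":[0.1,0.35,9.8],"turn":0},{"fingers":5,"slide":[0.1,0.35,9.8],"turn":0},{"fingers":5,"slide":[0.1,0.35,9.8],"turn":0},{"fingers":5,"slide":[0.1,0.35,9.8],"turn":0},{"fingers":5,"slide":[0.1,0.35,9.8],"turn":0}]'
python3 - <<'E'
from h import *
go(.5205,.275,.056,.171);p=r.state()["tool_pos"];print("fx",.9854*p[0]+.1702*p[1],"fy",-.1702*p[0]+.9854*p[1])
E
```

```text
clock: 8.3
tool_pos: [0.5203, 0.275, 0.0593]
tcp_rot: [-2.023, -2.402, 0.002]
force: [-4.6, -0.4, 7.2]
finger_gap: 0.0636
finger_force: 30.0
slide [0.   0.02 0.33] turn -0.0 q6 0.31 tcp [0.5203 0.275  0.0593] yaw_y 0.171 F [-4.6 -0.4  7.2] gap 0.0636 clk 8.3
fx 0.5595153795006163 fy 0.18239164859882467
```

```bash
python3 -m crank '[{"fingers":5,"slide":[0,0.15,0],"turn":0},{"fingers":5,"slide":[0,0.3,0],"turn":0},{"fingers":5,"slide":[0,0.4,0],"turn":0},{"fingers":5,"slide":[0,0.4,0],"turn":0}]'
python3 - <<'E'
from h import *
go(.5205,.275,.056,.171);p=r.state()["tool_pos"];print("fx",.9854*p[0]+.1702*p[1],"fy",-.1702*p[0]+.9854*p[1],r.state()["ft_torque"])
E
python3 -m crank '[{"fingers":5,"slide":[0.3,0,0],"turn":0},{"fingers":5,"slide":[0.6,0,0],"turn":0},{"fingers":5,"slide":[0.6,0,0],"turn":0},{"fingers":5,"slide":[0.6,0,0],"turn":0}]'
python3 - <<'E'
from h import *
go(.5205,.275,.056,.171);p=r.state()["tool_pos"];print("fx",.9854*p[0]+.1702*p[1],"fy",-.1702*p[0]+.9854*p[1],r.state()["ft_torque"])
E
```

```text
clock: 8.7
tool_pos: [0.5207, 0.275, 0.0595]
tcp_rot: [-2.021, -2.398, 0.011]
force: [-21.0, -1.6, 23.5]
finger_gap: 0.0637
finger_force: 30.0
slide [ 0.   -0.02  0.35] turn -0.001 q6 0.31 tcp [0.5207 0.275  0.0595] yaw_y 0.17 F [-21.   -1.6  23.5] gap 0.0637 clk 8.7
fx 0.5599181617108576 fy 0.1823837212388584 [-0.19950764  3.24284399 -0.13353413]
clock: 9.1
tool_pos: [0.5199, 0.2764, 0.0593]
tcp_rot: [-2.021, -2.404, 0.02]
force: [-15.4, -25.2, 27.5]
finger_gap: 0.0639
finger_force: 30.0
slide [-0.15  0.04  0.34] turn 0.002 q6 0.32 tcp [0.5199 0.2764 0.0593] yaw_y 0.173 F [-15.4 -25.2  27.5] gap 0.0639 clk 9.1
fx 0.5593075833946791 fy 0.18389915662023776 [-3.88717656  2.35990397  0.34881581]
```

```bash
python3 -m crank '[{"fingers":5,"slide":[-0.2,-0.2,0],"turn":0},{"fingers":5,"slide":[-0.4,-0.3,0],"turn":0},{"fingers":5,"slide":[-0.4,-0.3,0],"turn":0},{"fingers":9.19,"slide":[-0.4,-0.3,0],"turn":0},{"fingers":9.19,"slide":[-0.4,-0.3,0],"turn":0},{"fingers":9.19,"slide":[-0.4,-0.3,0],"turn":0},{"fingers":9.19,"slide":[-0.4,-0.3,0],"turn":0},{"fingers":9.19,"slide":[-0.4,-0.3,-3],"turn":0},{"fingers":9.19,"slide":[-0.4,-0.3,-7],"turn":0},{"fingers":9.19,"slide":[-0.4,-0.3,-9],"turn":0},{"fingers":9.19,"slide":[-0.4,-0.3,-9],"turn":0},{"fingers":9.19,"slide":[-0.4,-0.3,-9],"turn":0}]'
python3 -m crank '[{"fingers":9.19,"slide":[0,0,0],"turn":-1.571},{"fingers":9.19,"slide":[0,0,0],"turn":-1.571},{"fingers":9.19,"slide":[0,0,0],"turn":-1.571},{"fingers":9.19,"slide":[0,0,0],"turn":-1.571},{"fingers":9.19,"slide":[0,0,0],"turn":-1.571},{"fingers":9.19,"slide":[0,0,0],"turn":-1.571},{"fingers":9.19,"slide":[0,0,0],"turn":-1.571},{"fingers":9.19,"slide":[0,0,0],"turn":-1.571},{"fingers":9.19,"slide":[0,0,0],"turn":-1.571},{"fingers":9.19,"slide":[0,0,0],"turn":-1.571},{"fingers":9.19,"slide":[0,0,0],"turn":-1.571},{"fingers":9.19,"slide":[0,0,0],"turn":-1.571}]'
python3 - <<'E'
from h import *
go(.5203,.2755,.056,1.7415)
im=eyes.get_image("scene");cv2.imwrite("pics/scene4.png",im[:,:,::-1])
n="scene"
for k in((0,1,2,3),(0,1)):print(n,k,edgefit(n,np.array([.5202,.2762,.171]),.048,.024,im,sides=k,w=.005))
E
```

```text
clock: 10.3
tool_pos: [0.5219, 0.2772, 0.1485]
tcp_rot: [2.023, 2.403, 0.001]
force: [0.5, 0.1, -0.5]
finger_gap: 0.0922
finger_force: 0.0
clock: 11.5
tool_pos: [0.521, 0.2767, 0.1468]
tcp_rot: [0.27, -3.127, 0.002]
force: [0.5, 0.5, -0.1]
finger_gap: 0.0922
finger_force: 0.0
slide [ 0.07 -0.1   9.08] turn 0.001 q6 -1.26 tcp [0.521  0.2767 0.1468] yaw_y 1.743 F [ 0.5  0.5 -0.1] gap 0.0922 clk 11.5
scene (0, 1, 2, 3) (array([0.5196061 , 0.27709437, 0.15943003]), [np.float64(0.35), np.float64(0.92), np.float64(1.87), np.float64(1.15)])
scene (0, 1) (array([0.51963701, 0.27664891, 0.17954482]), [np.float64(0.45), np.float64(0.39)])
```

```bash
python3 -m crank '[{"fingers":9.19,"slide":[0.05,-0.1,4],"turn":0},{"fingers":9.19,"slide":[0.05,-0.1,8],"turn":0},{"fingers":9.19,"slide":[0.05,-0.1,8.9],"turn":0},{"fingers":9.19,"slide":[0.05,-0.1,8.9],"turn":0},{"fingers":9.19,"slide":[0.05,-0.1,8.9],"turn":0},{"fingers":5,"slide":[0.05,-0.1,8.9],"turn":0},{"fingers":5,"slide":[0.05,-0.1,8.9],"turn":0},{"fingers":5,"slide":[0.05,-0.1,8.9],"turn":0},{"fingers":5,"slide":[0.05,-0.1,8.9],"turn":0},{"fingers":5,"slide":[0.05,-0.1,8.9],"turn":0}]'
python3 - <<'E'
from h import *
go(.5203,.2755,.056,1.7415);p=r.state()["tool_pos"];print("fx",.9854*p[0]+.1702*p[1],"fy",-.1702*p[0]+.9854*p[1])
E
python3 -m crank '[{"fingers":5,"slide":[0,0.15,0],"turn":0},{"fingers":5,"slide":[0,0.3,0],"turn":0},{"fingers":5,"slide":[0,0.4,0],"turn":0},{"fingers":5,"slide":[0,0.4,0],"turn":0}]'
python3 - <<'E'
from h import *
go(.5203,.2755,.056,1.7415);p=r.state()["tool_pos"];print("fx",.9854*p[0]+.1702*p[1],"fy",-.1702*p[0]+.9854*p[1],r.state()["ft_torque"])
E
```

```text
clock: 12.55
tool_pos: [0.5224, 0.2747, 0.0606]
tcp_rot: [-0.27, 3.129, -0.003]
force: [2.9, -9.5, 6.7]
finger_gap: 0.0635
finger_force: 30.0
slide [0.2  0.11 0.46] turn 0.001 q6 -1.26 tcp [0.5224 0.2747 0.0606] yaw_y 1.743 F [ 2.9 -9.5  6.7] gap 0.0635 clk 12.55
fx 0.5615551263571984 fy 0.1817998268152543
clock: 12.95
tool_pos: [0.5223, 0.2752, 0.0608]
tcp_rot: [-0.272, 3.129, -0.011]
force: [6.6, -28.6, 13.8]
finger_gap: 0.0636
finger_force: 30.0
slide [0.19 0.07 0.48] turn 0.003 q6 -1.25 tcp [0.5223 0.2752 0.0608] yaw_y 1.744 F [  6.6 -28.6  13.8] gap 0.0636 clk 12.95
fx 0.5615092032502988 fy 0.1822813376743765 [-5.16692356e+00 -1.21268058e+00 -4.03416263e-03]
```

```bash
python3 -m crank '[{"fingers":5,"slide":[-0.15,-0.2,0],"turn":0},{"fingers":5,"slide":[-0.3,-0.2,0],"turn":0},{"fingers":5,"slide":[-0.4,-0.2,0],"turn":0},{"fingers":5,"slide":[-0.4,-0.2,0],"turn":0}]'
python3 - <<'E'
from h import *
go(.5203,.2755,.056,1.7415);p=r.state()["tool_pos"];print("fx",.9854*p[0]+.1702*p[1],"fy",-.1702*p[0]+.9854*p[1],r.state()["ft_torque"])
E
python3 -m crank '[{"fingers":5,"slide":[0.2,-0.2,0],"turn":0},{"fingers":5,"slide":[0.3,-0.25,0],"turn":0},{"fingers":9.19,"slide":[0.3,-0.25,0],"turn":0},{"fingers":9.19,"slide":[0.3,-0.25,0],"turn":0},{"fingers":9.19,"slide":[0.3,-0.25,0],"turn":0},{"fingers":9.19,"slide":[0.3,-0.25,0],"turn":0},{"fingers":9.19,"slide":[0.3,-0.25,-4],"turn":0},{"fingers":9.19,"slide":[0.3,-0.25,-8],"turn":0},{"fingers":9.19,"slide":[0.3,-0.25,-12],"turn":0},{"fingers":9.19,"slide":[0.3,-0.25,-12],"turn":0},{"fingers":9.19,"slide":[0.3,-0.25,-12],"turn":0}]'
python3 - <<'E'
from h import *
go(.4953,-.195,.18,-1.19)
E
```

```text
clock: 13.35
tool_pos: [0.5227, 0.2749, 0.0607]
tcp_rot: [0.269, -3.124, 0.009]
force: [-11.4, -20.6, 24.5]
finger_gap: 0.064
finger_force: 30.0
slide [0.23 0.1  0.47] turn 0.001 q6 -1.26 tcp [0.5227 0.2749 0.0607] yaw_y 1.743 F [-11.4 -20.6  24.5] gap 0.064 clk 13.35
fx 0.5618956768295653 fy 0.1819462515815548 [-3.06361084  1.5043201   0.01766745]
clock: 14.45
tool_pos: [0.523, 0.2761, 0.1804]
tcp_rot: [-0.269, 3.128, 0.001]
force: [-0.1, -0.8, -0.2]
finger_gap: 0.0918
finger_force: 0.0
slide [ 1.077e+01 -4.595e+01 -2.000e-02] turn -0.209 q6 -1.26 tcp [0.523  0.2761 0.1804] yaw_y 1.742 F [-0.1 -0.8 -0.2] gap 0.0918 clk 14.45
```

Run:
```python
from h import *
for n in("top","scene"):
    im=eyes.get_image(n);cv2.imwrite(f"pics/{n}5.png",im[:,:,::-1])
    # rectify plane z=.064 at 0.5mm/px around the module
    N=160;g=(np.arange(N)-N/2)*.0005;X,Y=np.meshgrid(.4955+g,-.195+g,indexing="ij")
    q=proj(n,np.c_[X.ravel(),Y.ravel(),np.full(X.size,.064)]).astype(np.float32).reshape(N,N,2)
    w=cv2.remap(im,q,None,cv2.INTER_CUBIC);cv2.imwrite(f"pics/rect_{n}.png",cv2.resize(w[::-1,::-1,::-1],(400,400)))
    sat=w.astype(int).max(2)-w.astype(int).min(2);cap=((sat<45)).astype(np.uint8)
    _,lab,st,ce=cv2.connectedComponentsWithStats(cap);i=lab[N//2,N//2];i=i or 1+st[1:,4].argmax()
    m=(lab==i).astype(np.uint8);c,_=cv2.findContours(m,0,2);c=max(c,key=cv2.contourArea);e=cv2.fitEllipse(cv2.convexHull(c))
    cx=.4955+(e[0][1]-N/2)*.0005;cy=-.195+(e[0][0]-N/2)*.0005
    b=w.min(2).astype(float)-100;R2=(X-cx)**2+(Y-cy)**2<.023**2;b[~R2|(b<0)]=0
    d=np.c_[X[b>0],Y[b>0]];C=np.cov(d.T,aweights=b[b>0]);ev,V=np.linalg.eigh(C)
    print(n,"cap",round(cx,4),round(cy,4),"axes mm",np.array(e[1])*.5,"line c",np.average(d,axis=0,weights=b[b>0]).round(4),"yaw",np.arctan2(V[1,1],V[0,1]),ev)
a=cv2.imread("pics/rect_top.png");b=cv2.imread("pics/rect_scene.png");cv2.imwrite("pics/rect.png",np.hstack([a,b]))
go(.4953,-.195,.18,1.951)
```

```text
top cap 0.4937 -0.1917 axes mm [56.27394867 60.85280991] line c [ 0.4943 -0.1953] yaw 2.633991649652216 [1.85801378e-06 1.40095594e-04]
scene cap 0.5008 -0.1887 axes mm [52.29794693 56.05044174] line c [ 0.4971 -0.1944] yaw 2.592583231244337 [4.53144706e-06 1.62946551e-04]
slide [ 10.63 -45.91  -0.12] turn -0.209 q6 -1.26 tcp [0.5218 0.2755 0.1783] yaw_y 1.742 F [ 0.3 -0.9 -0.5] gap 0.0919 clk 14.55
```

View pics/rect.png

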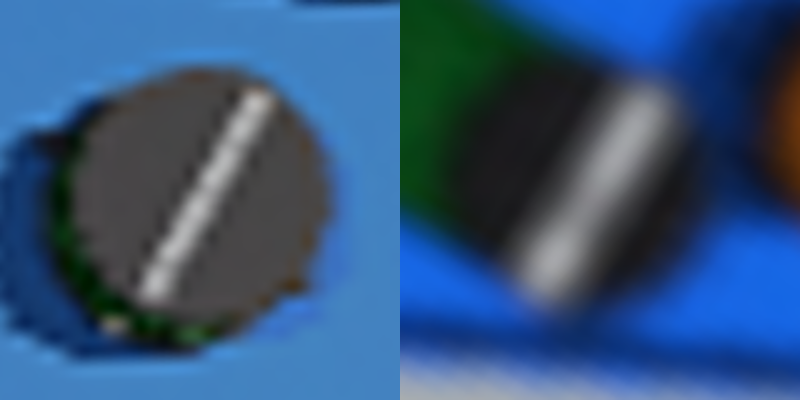

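The rectified views show the white line midpoint at (205,195) top and (202,195) scene, giving a module centre of about (0.4965, -0.195) and a line yaw of about 2.632 (-0.51).

```bash
python3 -m crank '[{"fingers":9.19,"slide":[10.5,-45.9,0],"turn":-0.209},{"fingers":9.19,"slide":[10.5,-45.9,0],"turn":-0.209},{"fingers":9.19,"slide":[10.5,-45.9,0],"turn":-0.209},{"fingers":9.19,"slide":[10.5,-45.9,0],"turn":-0.209},{"fingers":9.19,"slide":[10.5,-45.9,0],"turn":-0.209},{"fingers":9.19,"slide":[10.5,-45.9,0],"turn":-0.209},{"fingers":9.19,"slide":[10.5,-45.9,0],"turn":-0.209},{"fingers":9.19,"slide":[10.5,-45.9,0],"turn":-0.209},{"fingers":9.19,"slide":[10.5,-45.9,0],"turn":-0.209},{"fingers":9.19,"slide":[10.5,-45.9,0],"turn":-0.209},{"fingers":9.19,"slide":[10.5,-45.9,0],"turn":-0.209},{"fingers":9.19,"slide":[10.5,-45.9,0],"turn":-0.209}]'
python3 - <<'E'
from h import *
go(.4965,-.195,.040,1.951)
E
```

```text
clock: 15.75
tool_pos: [0.4964, -0.1941, 0.1782]
tcp_rot: [0.591, -3.083, -0.003]
force: [0.8, -0.1, -0.8]
finger_gap: 0.0919
finger_force: 0.0
slide [ 0.   -0.12 13.82] turn -0.001 q6 -2.33 tcp [ 0.4964 -0.1941  0.1782] yaw_y 1.95 F [ 0.8 -0.1 -0.8] gap 0.0919 clk 15.75
```

```bash
python3 -m crank '[{"fingers":9.19,"slide":[0,-0.08,4],"turn":0},{"fingers":9.19,"slide":[0,-0.08,8],"turn":0},{"fingers":9.19,"slide":[0,-0.08,12],"turn":0},{"fingers":9.19,"slide":[0,-0.08,13.7],"turn":0},{"fingers":9.19,"slide":[0,-0.08,13.7],"turn":0},{"fingers":9.19,"slide":[0,-0.08,13.7],"turn":0},{"fingers":4,"slide":[0,-0.08,13.7],"turn":0},{"fingers":4,"slide":[0,-0.08,13.7],"turn":0},{"fingers":4,"slide":[0,-0.08,13.7],"turn":0},{"fingers":4,"slide":[0,-0.08,13.7],"turn":0},{"fingers":4,"slide":[0,-0.08,13.7],"turn":0},{"fingers":4,"slide":[0,-0.08,13.7],"turn":0}]'
python3 - <<'E'
from h import *
go(.4965,-.195,.040,1.951)
E
```

```text
clock: 16.95
tool_pos: [0.4979, -0.1953, 0.0429]
tcp_rot: [-0.593, 3.085, -0.0]
force: [-0.6, 0.2, 3.5]
finger_gap: 0.0513
finger_force: 30.0
slide [0.11 0.08 0.29] turn -0.0 q6 -2.33 tcp [ 0.4979 -0.1953  0.0429] yaw_y 1.951 F [-0.6  0.2  3.5] gap 0.0513 clk 16.95
```

```bash
python3 -m crank '[{"fingers":9.19,"slide":[0,0,0],"turn":0},{"fingers":9.19,"slide":[0,0,0],"turn":0},{"fingers":9.19,"slide":[0,0,0],"turn":0},{"fingers":9.19,"slide":[0,0,0],"turn":1.571},{"fingers":9.19,"slide":[0,0,0],"turn":1.571},{"fingers":9.19,"slide":[0,0,0],"turn":1.571},{"fingers":9.19,"slide":[0,0,0],"turn":1.571},{"fingers":9.19,"slide":[0,0,0],"turn":1.571},{"fingers":9.19,"slide":[0,0,0],"turn":1.571},{"fingers":9.19,"slide":[0,0,0],"turn":1.571},{"fingers":9.19,"slide":[0,0,0],"turn":1.571},{"fingers":9.19,"slide":[0,0,0],"turn":1.571}]'
python3 -m crank '[{"fingers":9.19,"slide":[0,0,0],"turn":0.35},{"fingers":9.19,"slide":[0,0,0],"turn":0.35},{"fingers":9.19,"slide":[0,0,0],"turn":0.35},{"fingers":4,"slide":[0,0,0],"turn":0.35},{"fingers":4,"slide":[0,0,0],"turn":0.35},{"fingers":4,"slide":[0,0,0],"turn":0.35},{"fingers":4,"slide":[0,0,0],"turn":0.35},{"fingers":4,"slide":[0,0,0],"turn":0.35},{"fingers":4,"slide":[0,0,0],"turn":0.35}]';  python3 - <<'E'
from h import *
go(.4965,-.195,.040,1.951)
E
```

```text
clock: 18.15
tool_pos: [0.4976, -0.1951, 0.0425]
tcp_rot: [-1.473, -2.775, 0.0]
force: [-0.9, 0.2, -0.3]
finger_gap: 0.092
finger_force: 0.0
clock: 19.05
tool_pos: [0.4976, -0.1951, 0.0426]
tcp_rot: [-1.926, -2.482, 0.0]
force: [-0.0, -0.9, 0.1]
finger_gap: 0.0513
finger_force: 30.0
slide [ 0.04 -0.1   0.26] turn 1.442 q6 -0.63 tcp [ 0.4976 -0.1951  0.0426] yaw_y 0.251 F [-0.  -0.9  0.1] gap 0.0513 clk 19.05
```

```bash
python3 -m crank '[{"fingers":9.19,"slide":[0,0,0],"turn":0},{"fingers":9.19,"slide":[0,0,0],"turn":0},{"fingers":9.19,"slide":[0,0,0],"turn":0},{"fingers":9.19,"slide":[0,0,0],"turn":-1.7},{"fingers":9.19,"slide":[0,0,0],"turn":-1.7},{"fingers":9.19,"slide":[0,0,0],"turn":-1.7},{"fingers":9.19,"slide":[0,0,0],"turn":-1.7},{"fingers":9.19,"slide":[0,0,0],"turn":-1.7},{"fingers":9.19,"slide":[0,0,0],"turn":-1.7},{"fingers":9.19,"slide":[0,0,0],"turn":-1.7},{"fingers":9.19,"slide":[0,0,0],"turn":-1.7},{"fingers":9.19,"slide":[0,0,0],"turn":-1.7}]'
python3 -m crank '[{"fingers":9.19,"slide":[0,0,0],"turn":-0.35},{"fingers":9.19,"slide":[0,0,0],"turn":-0.35},{"fingers":9.19,"slide":[0,0,0],"turn":-0.35},{"fingers":9.19,"slide":[0,0,0],"turn":-0.35}]'
python3 - <<'E'
from h import *
go(.4976,-.1951,.0425,1.951)
E
```

```text
clock: 20.25
tool_pos: [0.4977, -0.1951, 0.0426]
tcp_rot: [0.057, -3.141, -0.0]
force: [-0.3, -0.6, 0.4]
finger_gap: 0.0916
finger_force: 0.0
clock: 20.65
tool_pos: [0.4977, -0.1951, 0.0426]
tcp_rot: [-0.595, 3.085, -0.0]
force: [0.1, -0.5, 0.3]
finger_gap: 0.0919
finger_force: 0.0
slide [0.01 0.01 0.01] turn 0.001 q6 -2.33 tcp [ 0.4977 -0.1951  0.0426] yaw_y 1.952 F [ 0.1 -0.5  0.3] gap 0.0919 clk 20.65
```

```bash
python3 -m crank '[{"fingers":4,"slide":[0,0,0],"turn":0},{"fingers":4,"slide":[0,0,0],"turn":0},{"fingers":4,"slide":[0,0,0],"turn":0},{"fingers":4,"slide":[0,0,0],"turn":0},{"fingers":4,"slide":[0,0,0],"turn":0},{"fingers":4,"slide":[0,0,-2],"turn":0},{"fingers":4,"slide":[0,0,-5],"turn":0},{"fingers":4,"slide":[0,0,-9],"turn":0},{"fingers":4,"slide":[0,0,-14],"turn":0},{"fingers":4,"slide":[0,0,-14],"turn":0},{"fingers":4,"slide":[0,0,-14],"turn":0}]'
python3 - <<'E'
from h import *
go(.5204,.2744,.18,1.952+.681)
E
```

```text
clock: 21.75
tool_pos: [0.4982, -0.1953, 0.1835]
tcp_rot: [-0.593, 3.083, -0.002]
force: [-0.6, 0.2, -1.6]
finger_gap: 0.0517
finger_force: 30.0
slide [-19.49  42.8    0.31] turn -0.682 q6 -2.33 tcp [ 0.4982 -0.1953  0.1835] yaw_y 1.951 F [-0.6  0.2 -1.6] gap 0.0517 clk 21.75
```

Run:
```python
from h import *
for n in("top","scene"):
  im=eyes.get_image(n);cv2.imwrite(f"pics/{n}6.png",im[:,:,::-1])
  for k in((0,1,2,3),(0,3),(2,3)):print(n,k,edgefit(n,np.array([.5204,.2744,.171]),.048,.024,im,sides=k,w=.004))
t=cv2.imread('pics/top6.png'); s=cv2.imread('pics/scene6.png')
f=lambda im,x,y,w,h,k: cv2.resize(im[y:y+h,x:x+w],None,fx=k,fy=k,interpolation=cv2.INTER_CUBIC)
cv2.imwrite('pics/c6.png',np.hstack([f(t,147,174,50,70,8),f(s,300,235,50,70,8)]))
```

```text
top (0, 1, 2, 3) (array([0.51779359, 0.27394813, 0.17586485]), [np.float64(0.79), np.float64(0.62), np.float64(0.5), np.float64(0.66)])
top (0, 3) (array([0.51885668, 0.27203606, 0.15408472]), [np.float64(0.49), np.float64(0.47)])
top (2, 3) (array([0.51769517, 0.2718674 , 0.17301011]), [np.float64(0.49), np.float64(0.44)])
scene (0, 1, 2, 3) (array([0.51947402, 0.27781047, 0.15538948]), [np.float64(0.21), np.float64(0.88), np.float64(1.4), np.float64(0.66)])
scene (0, 3) (array([0.51940164, 0.27845197, 0.16754688]), [np.float64(0.24), np.float64(0.55)])
scene (2, 3) (array([0.51880372, 0.27862809, 0.10886018]), [np.float64(1.15), np.float64(0.67)])
```

View pics/c6.png

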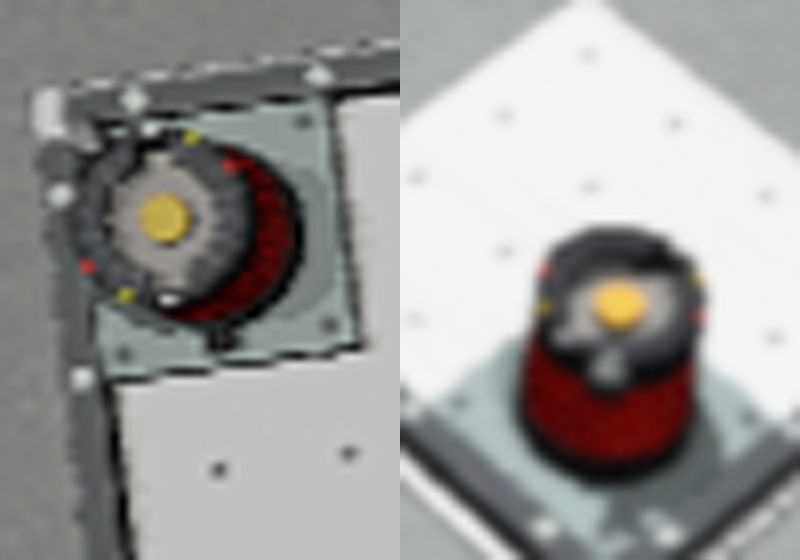

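The foot sits flush in the corner of both bars. In the top crop the rim marks are yellow (192,137)/(126,294) and red (232,166)/(87,267). In the scene crop they are red (545,270)/(699,316) and yellow (543,306)/(699,277).

Run:
```python
from h import *
o=np.array([147,174]);so=np.array([300,235])
P={"top":[o+np.array(q)/8-.44 for q in([[192,137],[126,294]],[[232,166],[87,267]])],"scene":[so+(np.array(q)-[400,0])/8-.44 for q in([[699,277],[543,306]],[[699,316],[545,270]])]}
for n in P:
  for q,a in zip(P[n],(30,62)):
    w=plane(n,q,.098);d=w[0]-w[1];print(n,a,w.mean(0),np.linalg.norm(d)/2,"yaw",np.arctan2(d[1],d[0])+np.radians(a))
go(.5204,.2744,.18,1.952+.675)
```

```text
top 30 [0.5188823  0.27400223] 0.030071922593856548 yaw 0.17715662534727683
top 62 [0.51849813 0.27379671] 0.03103750519642173 yaw 0.15949963949329038
scene 30 [0.51928903 0.27584758] 0.029926392525708563 yaw 3.331913256297838
scene 62 [0.51958235 0.2764355 ] 0.02924153196071101 yaw 3.3052856830289974
slide [-19.61  42.69   0.16] turn -0.676 q6 -2.33 tcp [ 0.4967 -0.1948  0.1813] yaw_y 1.951 F [-0.9  0.3 -1.1] gap 0.0518 clk 21.85
```

```bash
python3 -m crank '[{"fingers":4,"slide":[-19.6,42.7,0],"turn":-0.68},{"fingers":4,"slide":[-19.6,42.7,0],"turn":-0.68},{"fingers":4,"slide":[-19.6,42.7,0],"turn":-0.68},{"fingers":4,"slide":[-19.6,42.7,0],"turn":-0.68},{"fingers":4,"slide":[-19.6,42.7,0],"turn":-0.68},{"fingers":4,"slide":[-19.6,42.7,0],"turn":-0.68},{"fingers":4,"slide":[-19.6,42.7,0],"turn":-0.68},{"fingers":4,"slide":[-19.6,42.7,0],"turn":-0.68},{"fingers":4,"slide":[-19.6,42.7,0],"turn":-0.68},{"fingers":4,"slide":[-19.6,42.7,0],"turn":-0.68},{"fingers":4,"slide":[-19.6,42.7,0],"turn":-0.68},{"fingers":4,"slide":[-19.6,42.7,0],"turn":-0.68}]'
python3 -m crank '[{"fingers":4,"slide":[0,0,0],"turn":0},{"fingers":4,"slide":[0,0,0],"turn":0},{"fingers":4,"slide":[0,0,0],"turn":0}]'
python3 - <<'E'
from h import *
go(.5204,.2744,.1246,2.631)
im=eyes.get_image("top");cv2.imwrite("pics/top7.png",im[:,:,::-1])
E
```

```text
clock: 23.05
tool_pos: [0.5202, 0.273, 0.181]
tcp_rot: [1.588, -2.707, 0.001]
force: [-0.1, 0.1, -0.2]
finger_gap: 0.0515
finger_force: 30.0
clock: 23.35
tool_pos: [0.5214, 0.2729, 0.1827]
tcp_rot: [1.586, -2.712, 0.0]
force: [-0.1, 0.1, -0.8]
finger_gap: 0.0518
finger_force: 30.0
slide [-0.08  0.16  5.81] turn -0.002 q6 -2.15 tcp [0.5214 0.2729 0.1827] yaw_y 2.629 F [-0.1  0.1 -0.8] gap 0.0518 clk 23.35
```

```bash
python3 -m crank '[{"fingers":4,"slide":[-0.06,0.13,1.5],"turn":0},{"fingers":4,"slide":[-0.06,0.13,3],"turn":0},{"fingers":4,"slide":[-0.06,0.13,3.9],"turn":0},{"fingers":4,"slide":[-0.06,0.13,3.9],"turn":0},{"fingers":4,"slide":[-0.06,0.13,3.9],"turn":0}]'
python3 - <<'E'
from h import *
for _ in range(2):
  go(.5204,.2744,.1246,2.633)
  im=eyes.get_image("scene")
cv2.imwrite("pics/s8.png",cv2.resize(im[210:310,280:380,::-1],(600,600),interpolation=cv2.INTER_CUBIC))
go(.5204,.2744,.1246,2.633)
E
```

```text
clock: 23.9
tool_pos: [0.5202, 0.2752, 0.143]
tcp_rot: [1.588, -2.709, -0.0]
force: [0.5, -0.2, -0.5]
finger_gap: 0.0513
finger_force: 30.0
slide [ 0.06 -0.06  1.84] turn -0.002 q6 -2.15 tcp [0.5202 0.2752 0.143 ] yaw_y 2.631 F [ 0.5 -0.2 -0.5] gap 0.0513 clk 23.9
slide [ 0.09 -0.04  1.9 ] turn -0.002 q6 -2.15 tcp [0.5205 0.2754 0.1436] yaw_y 2.631 F [ 0.7  1.1 -0.9] gap 0.0515 clk 23.95
slide [ 0.11 -0.03  1.93] turn -0.002 q6 -2.15 tcp [0.5207 0.2755 0.1439] yaw_y 2.631 F [-0.  -1.3 -0.5] gap 0.0515 clk 24.0
```

View pics/s8.png

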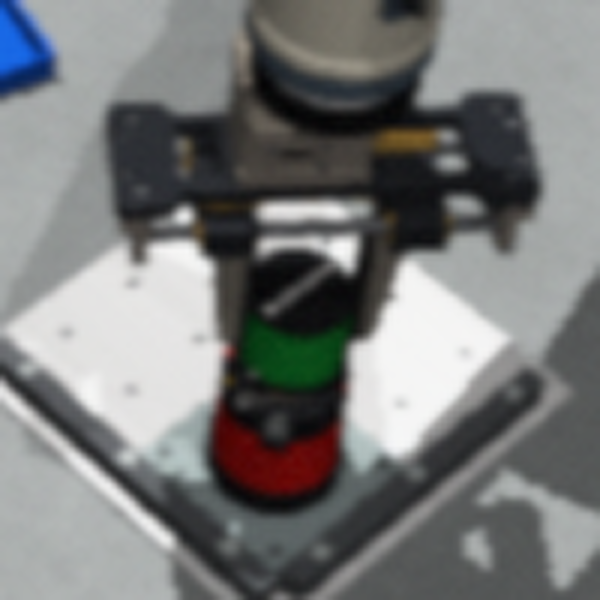

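The green module is poised over the collar: cap at (305,290), aligned with the red lens at (278,455), latch nose at (275,428) clear of the fingers. I'll lower it.

```bash
python3 -m crank '[{"fingers":4,"slide":[0.08,-0.04,0],"turn":0},{"fingers":4,"slide":[0.08,-0.04,0.2],"turn":0},{"fingers":4,"slide":[0.08,-0.04,0.4],"turn":0},{"fingers":4,"slide":[0.08,-0.04,0.6],"turn":0},{"fingers":4,"slide":[0.08,-0.04,0.8],"turn":0},{"fingers":4,"slide":[0.08,-0.04,1.0],"turn":0},{"fingers":4,"slide":[0.08,-0.04,1.15],"turn":0},{"fingers":4,"slide":[0.08,-0.04,1.15],"turn":0},{"fingers":4,"slide":[0.08,-0.04,1.15],"turn":0}]'
python3 - <<'E'
from h import *
go(.5204,.2744,.1246,2.633);print(r.state()["ft_torque"])
E
```

```text
clock: 24.9
tool_pos: [0.5203, 0.2744, 0.1321]
tcp_rot: [1.588, -2.71, 0.0]
force: [0.5, -0.1, -1.7]
finger_gap: 0.0516
finger_force: 30.0
slide [-0.01 -0.    0.75] turn -0.002 q6 -2.15 tcp [0.5203 0.2744 0.1321] yaw_y 2.631 F [ 0.5 -0.1 -1.7] gap 0.0516 clk 24.9
[ 0.09313803  0.05587642 -0.02562886]
```

```bash
python3 -m crank '[{"fingers":4,"slide":[0,0,0.2],"turn":0},{"fingers":4,"slide":[0,0,0.4],"turn":0},{"fingers":4,"slide":[0,0,0.6],"turn":0},{"fingers":4,"slide":[0,0,0.8],"turn":0},{"fingers":4,"slide":[0,0,0.9],"turn":0},{"fingers":4,"slide":[0,0,0.9],"turn":0},{"fingers":4,"slide":[0,0,0.9],"turn":0}]'
python3 - <<'E'
from h import *
go(.5204,.2744,.1246,2.633);print(r.state()["ft_torque"])
E
```

```text
clock: 25.6
tool_pos: [0.5205, 0.2745, 0.126]
tcp_rot: [-1.588, 2.71, 0.0]
force: [-10.2, -5.0, 31.2]
finger_gap: 0.0515
finger_force: 30.0
slide [0.02 0.   0.14] turn -0.002 q6 -2.15 tcp [0.5205 0.2745 0.126 ] yaw_y 2.631 F [-10.2  -5.   31.2] gap 0.0515 clk 25.6
[-0.74006216  1.88354793 -0.01668748]
```

```bash
python3 -m crank '[{"fingers":4,"slide":[0,0,-0.1],"turn":0},{"fingers":4,"slide":[0,0,-0.1],"turn":0},{"fingers":4,"slide":[0,0,-0.1],"turn":0}]'
python3 - <<'E'
from h import *
go(.5204,.2744,.1246,2.633);print(r.state()["ft_torque"])
E
python3 -m crank '[{"fingers":4,"slide":[0,0,0],"turn":0.06},{"fingers":4,"slide":[0,0,0],"turn":0.12},{"fingers":4,"slide":[0,0,0],"turn":0.18},{"fingers":4,"slide":[0,0,0],"turn":0.18}]'
python3 - <<'E'
from h import *
go(.5204,.2744,.1246,2.633);print(r.state()["ft_torque"])
E
```

```text
clock: 25.9
tool_pos: [0.5205, 0.2745, 0.126]
tcp_rot: [-1.588, 2.71, -0.0]
force: [-6.5, -3.5, 21.7]
finger_gap: 0.0511
finger_force: 30.0
slide [0.01 0.   0.14] turn -0.002 q6 -2.15 tcp [0.5205 0.2745 0.126 ] yaw_y 2.631 F [-6.5 -3.5 21.7] gap 0.0511 clk 25.9
[-0.50920381  1.31229308  0.00904717]
clock: 26.3
tool_pos: [0.5216, 0.275, 0.1261]
tcp_rot: [-1.334, 2.841, 0.0]
force: [-3.4, -2.3, 17.3]
finger_gap: 0.0516
finger_force: 30.0
slide [0.13 0.05 0.15] turn -0.184 q6 -1.97 tcp [0.5216 0.275  0.1261] yaw_y 2.449 F [-3.4 -2.3 17.3] gap 0.0516 clk 26.3
[-0.19499869  0.55097559 -0.2041931 ]
```

```bash
python3 -m crank '[{"fingers":4,"slide":[0,0,0],"turn":0.06},{"fingers":4,"slide":[0,0,0],"turn":0.12},{"fingers":4,"slide":[0,0,0],"turn":0.18},{"fingers":4,"slide":[0,0,0],"turn":0.24},{"fingers":4,"slide":[0,0,0],"turn":0.3},{"fingers":4,"slide":[0,0,0],"turn":0.34},{"fingers":4,"slide":[0,0,0],"turn":0.34},{"fingers":4,"slide":[0,0,0],"turn":0.34}]'
python3 - <<'E'
from h import *
go(.5204,.2744,.1246,2.633);print(r.state()["ft_torque"])
t=eyes.get_image("top");s=eyes.get_image("scene")
cv2.imwrite('pics/top9.png',t[:,:,::-1]);cv2.imwrite('pics/scene9.png',s[:,:,::-1])
f=lambda im,x,y,w,h,k: cv2.resize(im[y:y+h,x:x+w,::-1],None,fx=k,fy=k,interpolation=cv2.INTER_CUBIC)
cv2.imwrite('pics/c9.png',np.hstack([f(t,147,174,50,70,8),f(s,300,235,50,70,8)]))
E
```

```text
clock: 27.1
tool_pos: [0.5218, 0.2751, 0.1261]
tcp_rot: [-0.837, 3.024, 0.001]
force: [-1.8, -1.6, 17.0]
finger_gap: 0.0512
finger_force: 30.0
slide [0.16 0.01 0.15] turn -0.522 q6 -1.63 tcp [0.5218 0.2751 0.1261] yaw_y 2.111 F [-1.8 -1.6 17. ] gap 0.0512 clk 27.1
[-0.25857303  0.35564439 -0.12613133]
```

View pics/c9.png

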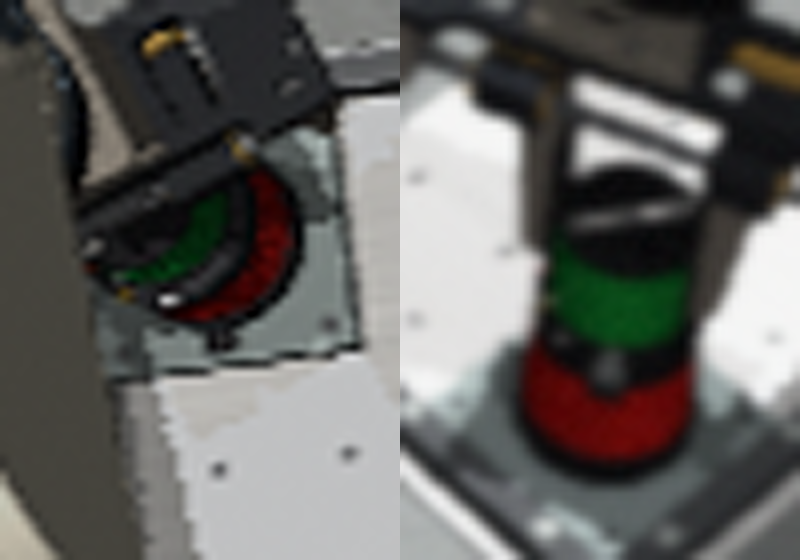

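The top crop shows the foot unmoved, corner at (360,348) and rim mark at (168,298). The scene crop shows the cap line from (570,222) to (672,208). I'll check that angle.

Run:
```python
from h import *
im=cv2.imread('pics/scene9.png').astype(float)
q=np.array([300,235])+(np.array([[570,222],[672,208]])-[400,0])/8-.44
w=plane("scene",q,.146);d=w[1]-w[0];print("clicked",w,np.arctan2(d[1],d[0]))
yy,xx=np.mgrid[:420,:560];b=im.min(2);x0,y0=q.min(0);x1,y1=q.max(0)
m=(xx>x0+1)&(xx<x1-1)&(yy>y0-2.5)&(yy<y1+2.5);wt=np.where(m,np.clip(b-60,0,None),0)
cols=np.arange(int(x0)+2,int(x1)-1);cy=[(wt[:,c]*yy[:,c]).sum()/wt[:,c].sum() for c in cols]
k,c0=np.polyfit(cols,cy,1);w=plane("scene",np.array([[x0,k*x0+c0],[x1,k*x1+c0]]),.146);d=w[1]-w[0];print("fit",np.arctan2(d[1],d[0]),np.round(cy,2))
go(.5204,.2744,.1246,2.633)
```

```text
clicked [[0.5419177  0.26811049]
 [0.50714923 0.28222282]] 2.756015082850955
fit nan [   nan 262.   262.   262.   262.   262.      nan 261.   261.08 261.06]
slide [0.15 0.01 0.14] turn -0.522 q6 -1.63 tcp [0.5218 0.2751 0.126 ] yaw_y 2.111 F [-2.  -0.5 17.1] gap 0.0512 clk 27.2<stdin>:7: RuntimeWarning: invalid value encountered in scalar divide
```

```bash
python3 -c "
from workcell import finish_job
print(finish_job())"
```

```text
the job is handed in; nothing more can be done
None
```

I handed in the job at 27 s of the 64 s. The tower foot is against both stops, and the green module is seated flush and turned about 30° clockwise to the yellow mark (by arm angle; the camera read about 32°). The arm is still gripping it and pressing down with about 17 N. I turned it well short of the latch but could not see the latch directly, and no verdict came back.

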